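# Shut and bolt the take-home medicine box

## Robot

A 7-joint arm with a two-finger parallel gripper is mounted at the origin on a cart in front of the work surface, level with it; the furniture and walls round the work are solid. World frame = base frame: x ahead of the robot, y to its left, z up, the work surface at z = 0. Lengths are in m, angles in rad, forces in N, time in s.
With the tool pointing down it reaches from about 0.35 to 0.9 m from the base axis. Payload 19.9 kg.
Tool frame: the origin (TCP) lies midway between the tips of the shut fingers; the grasp point (between the pads) lies 19 mm behind it (robot.grip_point_offset is the z of the grasp point in the tool frame, in m); z points along the fingers, y is the line along which they close (so a half turn about z gives the same grasp; the last joint's range is limited). The gripper opens to 85 mm and grips with 20 to 120 N. Pads are 22 mm wide; open, the fingers measure 114 mm over their backs; the gripper's body (76 mm by 85 mm) begins 54 mm behind the grasp point. The pads swing forward as they close: fully open they stand 13 mm farther back than shut.
Start: joints at [-1.302, 0.417, -0.01, 1.614, 0.005, 1.111, -0.053], TCP at [0.191, 0.595, 0.231] pointing down, gripper open.
Joint ranges: [-2.81, 2.81], [-0.39, 2.02], [-1.27, 1.25], [0.06, 2.57], [-1.19, 4.33], [0.19, 2], [-2.82, 2.82]. Speed limits (rad/s): [1.89, 1.89, 2.39, 2.39, 3.01, 3.01, 3.01].

## Interface

Orientations are given as a unit quaternion [w, x, y, z].
In Python, from cell import robot gives the robot as it stands. The module is installed in compiled form; this text tells all that it offers.
- The arm moves only by the shell command python3 -m inch 'ROWS' [FORCE]. ROWS is JSON, a list that holds one entry, the list of rows, each a list of 5 numbers: the shift along the tool's x, y, z in cm, then the turn about the tool's z in rad, then the finger opening in cm, from 0 to 8.54. In form: [[[dx, dy, dz, twist, hand], ...]]. A call has 1 to 10 rows; each row shifts and turns the commanded pose from where the row before left it, along the tool's axes as they then stand; what a row does not reach is not made up. A row lasts 1/12 s, in which the tool goes at most 41.7 mm and 7.16 degrees, less where a joint would pass 70% of its speed; a pose out of reach is approached as far as the arm can. A call is refused whole if a number of a shift passes 4.17 or a number of a turn 0.125, either way. A call with a gripper value outside its range is refused whole. The fingers move at their own pace and stop on an object; FORCE is the grip in N (left out, the last holds). Time passes only in rows, so rows that do not move let the fingers close. It gives the time, the measured TCP pose, the force, the opening and the grip force at its end, in the units of the state.
- robot.sense(): the state, without advancing time (a new reading comes with each control period).
- robot.capture(name): name is "scene" or "side" or "wrist"; returns a dict with "frame" (384x512x3 uint8, blue, green, red), "range_z" (384x512 float32, m along the optical axis (not along the pixel's ray), 0 where there is no reading), "fx", "fy", "cx", "cy" (pixels), "D" ([k1, k2, p1, p2, k3] as OpenCV has them; the pictures are not rectified), "origin" and "attitude" of the camera in the world. Camera axes: x right, y down, z forward; pixel columns grow to the right and rows downward; lengths in m; the calibration is good to about 2 mm. A picture is of the moment at which its call begins.
- robot.finish_job(): hands the job in; it is judged then, once.
The state is a dict: "t": time; "joints": joint angles; "qd": joint speeds; "joint_efforts": joint torques, N m; "tcp_pos": TCP position; "ee_rot": TCP orientation; "ft_force": force on the tool from outside, world axes, zero at the start; "wrist_torque": the same for the moment, N m; "grip_width": finger opening in m; "gripper_force": force on a finger pad.
Only numpy, scipy, OpenCV 4.12 (cv2) and the standard library are available. Lean on these libraries where they do the work, as an engineer would, in place of code of your own. Each camera call takes 0.05 s, during which the arm holds its last target. There are 200 camera calls.

## Task

Secure the grey steel medicine box: gently push its half-open lid fully shut, push the black ball knob on the lid to the right until the bolt is fully home in its keep, then push the knob over towards the front of the box until its handle lies fully down in the side leg of the L-shaped slot, so that the bolt cannot work back. Only push with the fingertips or the outside of the fingers: do not grip or force the lid, the bolt or the knob, and do not raise the lid further. Leave everything else on the worktop where it is.

Things in the scene. Friction and masses are not known exactly. Their poses are not given: they have to be found in the camera images.
- lock_box: Grey sheet-steel lock box full of white bottles, fixed to the worktop, 170 (its x) x 210 (its y) x 112 mm high without the lid. Origin at the centre of its underside, on the worktop; x points from its front to its back, y to its left seen from the front, z up. The lid's hinge line runs along y at x = +85, z = 112 mm. On the right side (-y) a zinc keep bracket stands 8 mm proud of the side wall and reaches 148 mm above the worktop.
- lid (a joint): Opening angle of the lid in rad: 0 shut, positive open; starts between 0.30 and 0.65. The hinge is stiff: the lid stays wherever it is left (about 1 to 3 N at the front edge moves it) and stops dead at 0. Over 60 N of finger contact on it (a pinch or a hard shove) counts as gripping or forcing. The lid is a flat 4 mm plate whose top lies 116 mm above the worktop when shut.
- lid_pad (a point): Point on the bare top face of the lid, near its front left corner (23 mm behind the front edge, 148 mm from the hinge line, 38 mm in from the left edge), where there is room to push the lid down. Its axes are the lid's: z is the outward normal of the lid.
- bolt (a joint): Travel of the bolt in m along the box's -y (to the right seen from the front): 0 drawn back, 0.036 fully home in the keep; starts between 0 and 0.006. About 3 N moves it and it stays where it is left. It can only enter the keep with the lid fully shut.
- handle (a joint): Turn of the bolt's handle about the bolt axis in rad: 0 standing square to the lid, 1.40 lying forward (towards the front of the box, 10 degrees above the lid plane) at the end of the slot's short leg. The long leg of the slot keeps it near 0 (free play about 0.12) and can turn only when the bolt is within about 1.5 mm of fully home; about 2 N at the knob turns it and it stays where it is left. Once turned it keeps the bolt from drawing back.
- knob (a point): Centre of the black ball knob, 18 mm in diameter, on a steel pin (the handle) 6 mm in diameter, 44 mm from the bolt axis. With the lid shut, the bolt drawn back and the handle upright it is at x = -35, y = -8, z = 175 mm in the box's frame. Over 38 N of finger contact on knob and pin (a pinch, or a hard shove against a stop) counts as gripping or forcing.
- keep_hole (a point): Centre of the 20 mm square hole of the keep bracket, which the 15 mm bolt enters; level with the bolt axis when the lid is shut. That axis then lies 131 mm above the worktop, parallel to the box's y, at x = -35 mm in the box's frame; the zinc barrel round it is 24 mm in diameter and 112 mm long (box y = -90 to +22 mm).
- keys: Bunch of keys, 104 x 115 x 8 mm, loose, lying on the worktop; to be left alone. Origin on its underside.
- notes: Yellow sticky pad, 50 x 51 x 11 mm, loose; to be left alone. Origin on its underside.
- pen: Red pen, 12 x 145 x 9 mm, loose; to be left alone. Origin on its underside.
- dropper: Amber dropper bottle, 34 mm in diameter, 102 mm tall, loose; to be left alone. Origin on its underside.
- cup: White dosing cup, 67 mm in diameter, 68 mm tall, loose; to be left alone. Origin on its underside.
- labels: White label roll, 58 mm in diameter, 35 mm tall, loose; to be left alone. Origin on its underside.
- mouse: Black computer mouse, 112 x 63 x 36 mm, loose; to be left alone. Origin on its underside.

How it is judged:
On the way, in this order (a step that is already met when the one before it is completed fails the run):
1. the lid is pushed fully shut, the bolt still drawn back (value of joint lid below 0.02 rad and value of joint bolt below 0.02 m), for 0.2 s.
2. the bolt is pushed home into the keep with the lid shut (value of joint bolt above 0.0335 m and value of joint lid below 0.02 rad), for 0.1 s.
At the end, for the whole second after the job is handed in: Lid shut (under 0.02 rad), bolt home (over 33.5 of 36 mm), handle turned over 1.2 of 1.40 rad into the short leg and at rest (all of step 2 and value of joint handle above 1.2 rad and velocity of joint handle below 0.05 rad/s); the robot touches nothing.
It fails at once if the lid is raised further than it stood (value of joint lid above 0.75 rad).
It fails at once if the keys, sticky pad, pen or label roll is pushed away (over 30 mm), lifted or tipped (distance of any of keys, notes, pen, labels from where it was at the start of the episode above 0.03 m or angle between any of keys, notes, pen, labels's own z axis and vertical above 0.3 rad).
It fails at once if the dropper bottle, dosing cup or mouse is pushed away (over 30 mm), lifted or tipped (distance of any of dropper, cup, mouse from where it was at the start of the episode above 0.03 m or angle between any of dropper, cup, mouse's own z axis and vertical above 0.3 rad).
It fails at once if the bolt's knob or handle is gripped or forced (over 38 N of finger contact) (contact force between the fingers and handle above 38 N).
It fails at once if the lid is gripped or forced (over 60 N of finger contact) (contact force between the fingers and lid above 60 N).
It also fails if it takes over 54 s, if anything falls off the work surface, if the arm or the gripper's body presses on something with over 40 N, if the wrist force passes 120 N, or if a joint passes its speed limit or range.

## Working session

There is one attempt and no reset: what is moved stays moved. The work goes in short steps, Python scripts to look and compute and a shell command to move; the robot and the scene stay as the last step left them, time stands still between calls to the robot, and variables do not carry over. Pictures are saved under pics/ and viewed, at most 10 in all, crops included, and the job is handed in when it is done.

```bash
mkdir -p pics; cat > h.py <<'E'
import numpy as np, cv2
from scipy.spatial.transform import Rotation as R
from cell import robot
def rot(a):
    a=np.array(a,float)
    return a if a.shape==(3,3) else R.from_quat(np.r_[a[1:],a[0]]).as_matrix()
def pts(c):
    """world point of every pixel (nan if no depth)"""
    h,w=c["range_z"].shape
    u,v=np.meshgrid(np.arange(w),np.arange(h))
    K=np.array([[c["fx"],0,c["cx"]],[0,c["fy"],c["cy"]],[0,0,1.]])
    n=cv2.undistortPoints(np.stack([u,v],-1).reshape(-1,1,2).astype(np.float64),K,np.array(c["D"],float)).reshape(h,w,2)
    z=np.where(c["range_z"]>0,c["range_z"],np.nan)
    p=np.dstack([n[...,0]*z,n[...,1]*z,z])
    return p@rot(c["attitude"]).T+np.array(c["origin"])
E
python3 - <<'E'
from h import *
s=robot.sense();print({k:np.round(v,3) for k,v in s.items()})
ims=[]
for n in("scene","side"):
    c=robot.capture(n); np.save(f"{n}.npy",c,allow_pickle=True)
    print(n,c["origin"],c["attitude"],c["fx"],np.isfinite(pts(c)[...,0]).mean()); cv2.imwrite(f"pics/{n}0.png",c["frame"])
E
```

```text
{'t': np.float64(0.0), 'joints': array([-1.303,  0.418, -0.01 ,  1.614,  0.005,  1.111, -0.053]), 'qd': array([-0.   ,  0.001, -0.001,  0.001,  0.   ,  0.   , -0.001]), 'joint_efforts': array([ 3.0000e-03, -8.6445e+01,  6.8100e-01, -4.3490e+01,  1.9000e-02,
        8.0000e-03, -0.0000e+00]), 'tcp_pos': array([0.19 , 0.595, 0.231]), 'ee_rot': array([-0.   ,  0.154,  0.988, -0.001]), 'ft_force': array([ 0.309,  0.346, -0.525]), 'wrist_torque': array([-0.014, -0.011,  0.002]), 'gripper_force': np.float64(0.0), 'grip_width': np.float64(0.085)}
scene [-0.28771828  0.31390266  0.80240079] [ 0.23304974 -0.46756026  0.77106948 -0.3640427 ] 352.56922889041 0.9961191813151041
side [ 0.34555861 -1.27965212  0.76703734] [-0.51855749  0.85239022 -0.05829695  0.03362312] 390.45111751574257 0.9960886637369791
```

View pics/scene0.png

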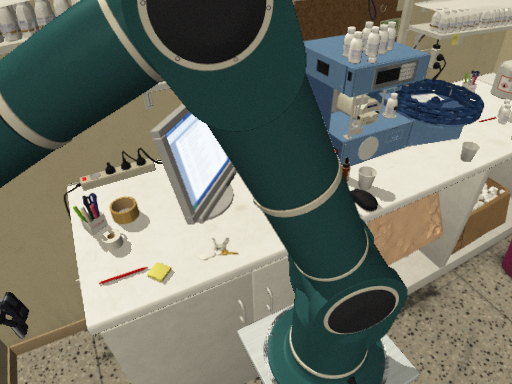

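View pics/side0.png

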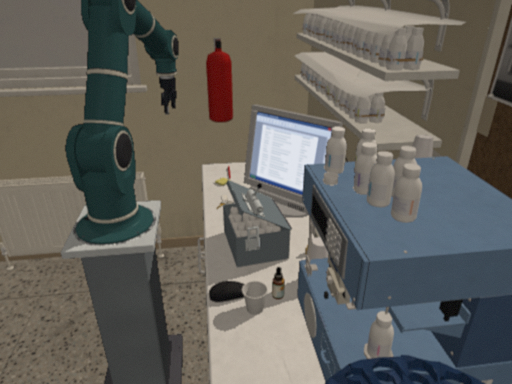

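The side view shows the box at about (258,232), with its lid half open and the hinge on the right. The dropper (278,285), cup (255,297) and mouse (228,291) are on the near side of it. In the scene view the arm hides the box. Next I'll measure it from the side view.

```bash
python3 - <<'E'
from h import *
c=np.load("side.npy",allow_pickle=True).item();P=pts(c)
cr=cv2.resize(c["frame"][150:320,190:330],None,fx=4,fy=3.5,interpolation=cv2.INTER_CUBIC);cv2.imwrite("pics/side_crop.png",cr)
for v in range(176,306,8):
    print(v,[tuple(np.round(P[v,u]*1000).astype(int)) for u in range(208,304,8)])
E
```

```text
176 [(np.int64(350), np.int64(368), np.int64(-4)), (np.int64(387), np.int64(355), np.int64(-1)), (np.int64(423), np.int64(353), np.int64(-2)), (np.int64(459), np.int64(340), np.int64(1)), (np.int64(496), np.int64(344), np.int64(-3)), (np.int64(509), np.int64(135), np.int64(94)), (np.int64(538), np.int64(105), np.int64(106)), (np.int64(567), np.int64(86), np.int64(113)), (np.int64(593), np.int64(57), np.int64(125)), (np.int64(619), np.int64(33), np.int64(135)), (np.int64(644), np.int64(4), np.int64(147)), (np.int64(669), np.int64(-15), np.int64(154))]
184 [(np.int64(348), np.int64(276), np.int64(0)), (np.int64(383), np.int64(271), np.int64(0)), (np.int64(417), np.int64(254), np.int64(6)), (np.int64(425), np.int64(-137), np.int64(198)), (np.int64(488), np.int64(260), np.int64(-2)), (np.int64(507), np.int64(121), np.int64(65)), (np.int64(536), np.int64(91), np.int64(78)), (np.int64(565), np.int64(72), np.int64(85)), (np.int64(592), np.int64(47), np.int64(96)), (np.int64(619), np.int64(26), np.int64(104)), (np.int64(644), np.int64(0), np.int64(115)), (np.int64(669), np.int64(-24), np.int
[... 7809 characters left out ...]
64(524), np.int64(-475), np.int64(13)), (np.int64(549), np.int64(-463), np.int64(-1)), (np.int64(571), np.int64(-468), np.int64(1))]
304 [(np.int64(326), np.int64(-461), np.int64(-3)), (np.int64(347), np.int64(-466), np.int64(-2)), (np.int64(369), np.int64(-469), np.int64(-1)), (np.int64(391), np.int64(-472), np.int64(-1)), (np.int64(412), np.int64(-476), np.int64(-1)), (np.int64(429), np.int64(-520), np.int64(39)), (np.int64(450), np.int64(-527), np.int64(42)), (np.int64(474), np.int64(-507), np.int64(21)), (np.int64(499), np.int64(-490), np.int64(1)), (np.int64(521), np.int64(-491), np.int64(-1)), (np.int64(543), np.int64(-493), np.int64(-2)), (np.int64(564), np.int64(-497), np.int64(-1))]
```

View pics/side_crop.png

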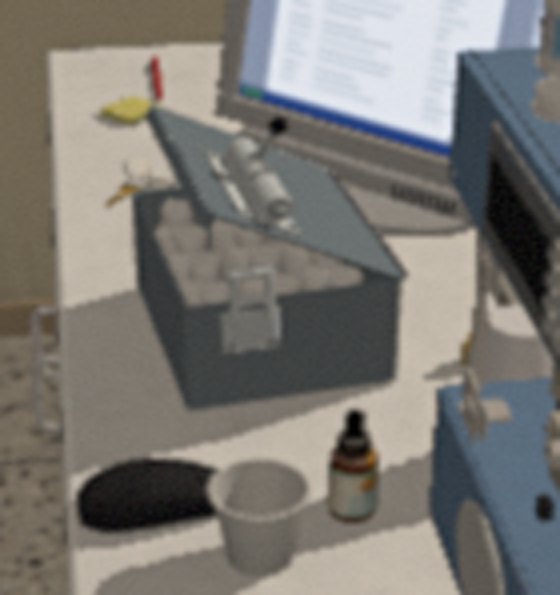

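The crop shows the lid about half open with the barrel on it. The knob is at crop (277,127), which is about (259,186) in the full picture, and the keep is on the near wall at crop (250,310). Next I'll fit the planes.

```bash
cat >> h.py <<'E'
def T(w): return w  # placeholder
def boxframe():
    d=np.load("box.npy"); yaw=d[2]; c,s=np.cos(yaw),np.sin(yaw)
    return np.array([[c,-s,0],[s,c,0],[0,0,1]]),np.array([d[0],d[1],0])
E
sed -i '/placeholder/d' h.py
python3 - <<'E'
from h import *
c=np.load("side.npy",allow_pickle=True).item();P=pts(c)
# right wall: z 15..95 below keep, near region; front wall
vv,uu=np.mgrid[0:384,0:512]
reg=(uu>220)&(uu<295)&(vv>175)&(vv<270)
Q=P[reg];yaw=np.radians(8)
for it in range(5):
    ex=np.array([np.cos(yaw),np.sin(yaw)]);ey=np.array([-ex[1],ex[0]])
    a=Q[:,:2]@ex;b=Q[:,:2]@ey;z=Q[:,2]
    if it==0:
        b0=np.array([429,-321])/1e3@ey; a0=np.array([410,-259])/1e3@ex
    r=(z>.01)&(z<.1)&(abs(b-b0)<.008)&(a>a0+.06)     # right wall, behind the keep
    f=(z>.01)&(z<.1)&(abs(a-a0)<.008)&(b>b0+.015)
    # fit lines
    pr=np.polyfit(a[r],b[r],1);pf=np.polyfit(b[f],a[f],1)
    yaw2=(np.arctan(pr[0])*r.sum()+ -np.arctan(pf[0])*f.sum())/(r.sum()+f.sum())
    print(r.sum(),f.sum(),np.degrees([yaw,np.arctan(pr[0]),-np.arctan(pf[0])]),b0,a0)
    b0=np.median(b[r]);a0=np.median(a[f]);yaw+=yaw2
ex=np.array([np.cos(yaw),np.sin(yaw)]);ey=np.array([-ex[1],ex[0]])
C=ex*(a0+.085)+ey*(b0+.105);np.save("box.npy",[*C,yaw]);print("C",C,"yaw",np.degrees(yaw))
Rb,o=boxframe();B=(P-o)@Rb
print("extent a",np.percentile(a[r],[1,99])-a0,"b",np.percentile(b[f],[1,99])-b0)
# lid: points in box frame on a plane through hinge x=.085,z=.112 
L=B[reg];m=(L[:,0]<.07)&(abs(L[:,1])<.1)&(L[:,2]>.13)
ang=np.arctan2(L[m,2]-.114,.085-L[m,0]);h,e=np.histogram(ang,np.arange(.1,1.2,.03));print([(round(x,2),int(n)) for x,n in zip(e,h)])
# knob
hsv=cv2.cvtColor(c["frame"],cv2.COLOR_BGR2GRAY)
k=(hsv<50)&(uu>250)&(uu<268)&(vv>178)&(vv<195);print(k.sum(),uu[k].mean(),vv[k].mean());print(np.round(np.nanmedian(P[k],0),3),np.round(np.nanmedian(B[k],0),3))
for n,(u0,u1,v0,v1,zl) in dict(mouse=(205,245,278,305,.01),cup=(240,270,280,320,.02),drop=(270,288,262,302,.02)).items():
    w=P[v0:v1,u0:u1].reshape(-1,3);w=w[w[:,2]>zl];print(n,w.min(0).round(3),w.max(0).round(3))
# lid front edge angle profile
for y in(-.09,-.05,.0,.03,.06,.09):
    w=B[reg];w=w[(abs(w[:,1]-y)<.012)&(w[:,2]>.12)];w=w[np.argsort(w[:,0])];print(y,np.round(w[::max(1,len(w)//8)][:,[0,2]],3).tolist())
E
```

```text
784 252 [ 8.         -0.35133577 -0.8876579 ] -0.37758131037791215 0.36996407503538686
792 258 [ 7.51820749  0.29068251 -0.4033892 ] -0.37899946512165206 0.3699438501179089
784 250 [ 7.63834667  0.00896611 -0.52383115] -0.37495874740173823 0.3723146628784601
791 255 [ 7.51849333  0.24865389 -0.40095346] -0.3759297196695913 0.37172111447586653
785 252 [ 7.60878214  0.0482124  -0.49645858] -0.37494147561237223 0.37232086372412815
C [ 0.4883792  -0.20852613] yaw 7.5246347611334405
extent a [0.06130332 0.16780288] b [0.01663771 0.20822983]
[(np.float64(0.1), 0), (np.float64(0.13), 0), (np.float64(0.16), 0), (np.float64(0.19), 0), (np.float64(0.22), 0), (np.float64(0.25), 0), (np.float64(0.28), 0), (np.float64(0.31), 0), (np.float64(0.34), 0), (np.float64(0.37), 0), (np.float64(0.4), 0), (np.float64(0.43), 5), (np.float64(0.46), 40), (np.float64(0.49), 45), (np.float64(0.52), 367), (np.float64(0.55), 283), (np.float64(0.58), 67), (np.float64(0.61), 22), (np.float64(0.64), 27), (np.float64(0.67), 38), (np.float64(0.7), 36), (np.float64(0.73), 42), (np.float64(0.76), 22), (np.float64(0.79),
[... 689 characters left out ...]
0.042, 0.191], [-0.027, 0.185], [-0.017, 0.197], [-0.0, 0.196], [0.029, 0.149], [0.051, 0.135], [0.072, 0.122]]
0.0 [[-0.07, 0.191], [-0.063, 0.203], [-0.043, 0.191], [-0.028, 0.186], [-0.017, 0.197], [-0.002, 0.2], [0.027, 0.15], [0.049, 0.137], [0.07, 0.126]]
0.03 [[-0.07, 0.193], [-0.063, 0.2], [-0.053, 0.196], [-0.04, 0.192], [-0.018, 0.193], [0.028, 0.15], [0.045, 0.138], [0.061, 0.129], [0.076, 0.12]]
0.06 [[-0.07, 0.192], [-0.063, 0.201], [-0.051, 0.195], [-0.038, 0.189], [-0.026, 0.18], [-0.011, 0.174], [0.039, 0.144], [0.056, 0.133], [0.072, 0.125]]
0.09 [[-0.069, 0.19], [-0.06, 0.201], [-0.045, 0.193], [-0.03, 0.184], [-0.014, 0.176], [0.009, 0.161], [0.044, 0.142], [0.062, 0.129]]
```

The box fits well: extents come out at 168 × 208 mm, yaw 7.5°, lid about 0.54 rad, and the knob is where that predicts. Before moving I'll check clearance to the monitor and the analyser.

```bash
cat >> h.py <<'E'
def plan(goal_box):
    """shift in tool axes (cm) and twist (tool x -> -box x) from the present pose to a TCP goal in the box frame (m)"""
    Rb,o=boxframe();s=robot.sense();Rt=rot(s["ee_rot"]);p=np.array(s["tcp_pos"])
    print("t",round(float(s["t"]),2),"tcp box mm",np.round((p-o)@Rb*1000,1),"F",np.round(s["ft_force"],1),"F box",np.round(np.array(s["ft_force"])@Rb,1))
    ya=np.arctan2(Rb[1,0],Rb[0,0])+np.pi; yt=np.arctan2(Rt[1,0],Rt[0,0])
    print("tool shift cm",np.round(Rt.T@(Rb@np.array(goal_box)+o-p)*100,2),"twist",round(-((ya-yt+np.pi)%(2*np.pi)-np.pi),3))
E
python3 - <<'E'
from h import *
for n in("side","scene"):
    c=np.load(n+".npy",allow_pickle=True).item();P=pts(c).reshape(-1,3)
    hsv=cv2.cvtColor(c["frame"],cv2.COLOR_BGR2HSV).reshape(-1,3)
    teal=(hsv[:,0]>75)&(hsv[:,0]<98)&(hsv[:,1]>120)
    Q=P[~teal&(P[:,2]>.12)&(P[:,2]<.6)]
    for y in np.arange(-.5,.7,.1):
        w=Q[(abs(Q[:,1]-y)<.05)&(Q[:,0]>.25)&(Q[:,0]<1)];
        if len(w)>20: print(n,round(y,1),len(w),"xmin by z",[ (round(z,2),round(float(np.percentile(q[:,0],2)),2)) for z in (.15,.25,.35,.45,.55) if len(q:=w[abs(w[:,2]-z)<.05])>5])
plan([-.055,.067,.26])
E
```

```text
side -0.5 6963 xmin by z [(0.15, 0.57), (0.25, 0.57), (0.35, 0.57), (0.45, 0.58), (0.55, 0.63)]
side -0.4 1237 xmin by z [(0.15, 0.62), (0.35, 0.89), (0.45, 0.9), (0.55, 0.97)]
side -0.3 3500 xmin by z [(0.15, 0.43), (0.25, 0.43), (0.35, 0.82), (0.45, 1.0), (0.55, 0.8)]
side -0.2 3235 xmin by z [(0.15, 0.42), (0.25, 0.42), (0.35, 0.8), (0.45, 0.79), (0.55, 0.8)]
side -0.1 2144 xmin by z [(0.15, 0.41), (0.25, 0.42), (0.35, 0.75), (0.45, 0.79), (0.55, 0.8)]
side -0.0 3241 xmin by z [(0.15, 0.61), (0.25, 0.63), (0.35, 0.66), (0.45, 0.78), (0.55, 0.8)]
side 0.1 2724 xmin by z [(0.15, 0.51), (0.25, 0.53), (0.35, 0.56), (0.45, 0.78), (0.55, 0.8)]
side 0.2 883 xmin by z [(0.15, 0.5), (0.25, 0.51), (0.35, 0.53), (0.45, 0.79), (0.55, 0.8)]
side 0.3 536 xmin by z [(0.15, 1.0), (0.35, 0.8), (0.45, 0.79), (0.55, 0.8)]
side 0.4 447 xmin by z [(0.15, 1.0), (0.35, 0.8), (0.45, 0.79), (0.55, 0.8)]
side 0.5 353 xmin by z [(0.15, 1.0), (0.35, 0.8), (0.45, 0.79), (0.55, 0.8)]
side 0.6 196 xmin by z [(0.15, 1.0), (0.35, 0.8), (0.45, 0.79), (0.55, 0.25)]
scene -0.5 4424 xmin by z [(0.15, 0.57), (0.25, 0.57), (0.35, 0.57), (0.45, 0.57), (0.55, 0.61)]
scene -0.0 1057 xmin by z [(0.15, 0.61), (0.25, 0.63), (0.35, 0.65)]
scene 0.1 3110 xmin by z [(0.15, 0.5), (0.25, 0.53), (0.35, 0.56)]
scene 0.2 1885 xmin by z [(0.15, 0.5), (0.25, 0.51), (0.35, 0.52)]
scene 0.3 559 xmin by z [(0.15, 0.99), (0.25, 0.99)]
scene 0.4 525 xmin by z [(0.15, 0.99), (0.25, 0.99), (0.55, 0.8)]
scene 0.5 504 xmin by z [(0.15, 0.99), (0.55, 0.8)]
t 0.1 tcp box mm [-190.2  835.6  230.7] F [-0.3 -0.   0. ] F box [-0.3 -0.   0. ]
tool shift cm [-45.03 -63.74  -2.85] twist -0.441
```

```bash
python3 -m inch '[[[0,0,-1,-0.11,0],[0,0,-1,-0.11,0],[0,0,-1,-0.11,0],[0,0,-1,-0.11,0],[0,0,0,0,0],[0,0,0,0,0]]]'; python3 -c "
from h import *
plan([-.055,.067,.27])"
```

```text
t: 0.6
tcp_pos: [0.1907, 0.5952, 0.2711]
ee_rot: [-0.0, -0.063, 0.998, 0.0]
ft_force: [0.5, -0.3, -0.6]
grip_width: 0.0123
gripper_force: 0.0
t 0.6 tcp box mm [-189.9  835.8  271.1] F [ 0.5 -0.3 -0.6] F box [ 0.4 -0.4 -0.6]
tool shift cm [-13.86 -76.81   0.1 ] twist -0.005
```

```bash
python3 -m inch '[[[-0.46,-2.56,0,0,0],[-0.46,-2.56,0,0,0],[-0.46,-2.56,0,0,0],[-0.46,-2.56,0,0,0],[-0.46,-2.56,0,0,0],[-0.46,-2.56,0,0,0],[-0.46,-2.56,0,0,0],[-0.46,-2.56,0,0,0],[-0.46,-2.56,0,0,0],[-0.46,-2.56,0,0,0]]]' | head -3; python3 -c "
from h import *
plan([-.055,.067,.27]);print(robot.sense()['joints'])"
```

```text
t: 1.43
tcp_pos: [0.2693, 0.3458, 0.2704]
ee_rot: [-0.0, -0.063, 0.998, -0.0]
t 1.43 tcp box mm [-144.6  578.3  270.4] F [ 0.3 -0.1 -0.3] F box [ 0.3 -0.1 -0.3]
tool shift cm [ -9.24 -51.08   0.07] twist -0.006
[-9.94694847e-01  3.64598847e-02  1.59379835e-02  2.00318618e+00
 -9.80124697e-04  1.10299393e+00  7.18174928e-01]
```

```bash
python3 -m inch '[[[-0.46,-2.56,0,0,0],[-0.46,-2.56,0,0,0],[-0.46,-2.56,0,0,0],[-0.46,-2.56,0,0,0],[-0.46,-2.56,0,0,0],[-0.46,-2.56,0,0,0],[-0.46,-2.56,0,0,0],[-0.46,-2.56,0,0,0],[-0.46,-2.56,0,0,0],[-0.46,-2.56,0,0,0]]]' | head -3; python3 -c "
from h import *
plan([-.055,.067,.27]);print(robot.sense()['joints'])"
```

```text
t: 2.27
tcp_pos: [0.348, 0.0982, 0.2706]
ee_rot: [-0.0, -0.063, 0.998, 0.0]
t 2.27 tcp box mm [-99.  322.4 270.6] F [ 1.2 -0.4 -0.4] F box [ 1.2 -0.5 -0.4]
tool shift cm [ -4.54 -25.52   0.06] twist -0.006
[-0.72596071 -0.14227521  0.33398553  2.16120124  0.05141017  1.11623413
  1.27878876]
```

```bash
python3 -m inch '[[[-0.46,-2.55,0,0,0],[-0.46,-2.55,0,0,0],[-0.46,-2.55,0,0,0],[-0.45,-2.55,0,0,0],[-0.45,-2.55,0,0,0],[-0.45,-2.55,0,0,0],[-0.45,-2.55,0,0,0],[-0.45,-2.55,0,0,0],[-0.45,-2.55,0,0,0],[-0.45,-2.55,0,0,0]]]' | head -3; python3 -c "
from h import *
plan([-.055,.067,.20]);print(robot.sense()['joints'])
c=robot.capture('side');cv2.imwrite('pics/s1.png',cv2.resize(c['frame'][130:280,180:330],None,fx=4,fy=4))
c=robot.capture('wrist');print(c['origin']);cv2.imwrite('pics/w1.png',c['frame'])
"
```

```text
t: 3.1
tcp_pos: [0.4261, -0.1486, 0.2708]
ee_rot: [-0.0, -0.063, 0.998, -0.0]
t 3.1 tcp box mm [-53.9  67.6 270.8] F [1.7 0.6 0.1] F box [1.8 0.4 0.1]
tool shift cm [ 0.11 -0.06  7.08] twist -0.005
[-0.4458195   0.06026212  0.74888038  1.99532571 -0.04577865  1.10287377
  2.01949145]
[ 0.34824784 -0.16248137  0.41455234]
```

View pics/s1.png

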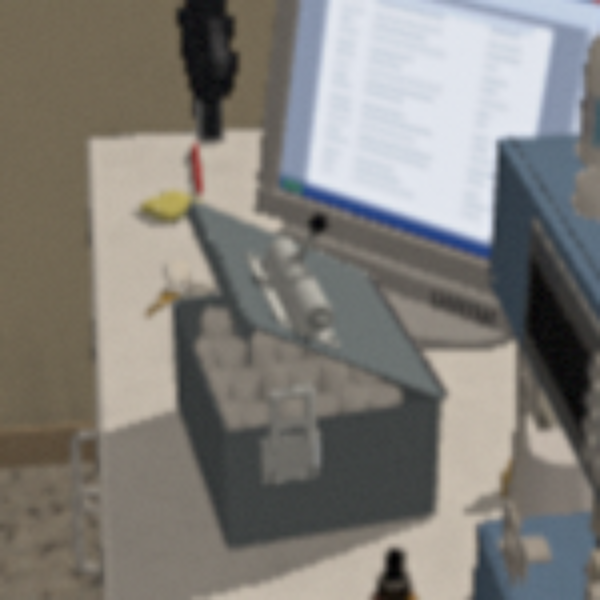

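The shut fingers are at crop (208,130), above the front-left lid corner, with nothing touching. I'll lower them onto the lid.

```bash
python3 -m inch '[[[0,0,1,0,0],[0,0,1,0,0],[0,0,1,0,0],[0,0,1,0,0],[0,0,1,0,0],[0,0,1,0,0],[0,0,0.3,0,0],[0,0,0.3,0,0],[0,0,0.3,0,0],[0,0,0.3,0,0]]]' | head -5; python3 -c "
from h import *
plan([-.055,.067,.116])"
```

```text
t: 4.03
tcp_pos: [0.4263, -0.1476, 0.1993]
ee_rot: [0.0, -0.065, 0.998, -0.0]
ft_force: [-0.4, -1.1, 1.6]
grip_width: 0.0001
t 4.03 tcp box mm [-53.5  68.6 199.3] F [-0.4 -1.1  1.6] F box [-0.5 -1.   1.6]
tool shift cm [ 0.15 -0.15  8.33] twist -0.001
```

```bash
python3 -m inch '[[[0,0,0.4,0,0],[0,0,0.4,0,0],[0,0,0.4,0,0],[0,0,0.4,0,0],[0,0,0.4,0,0],[0,0,0.4,0,0],[0,0,0.4,0,0],[0,0,0.4,0,0]]]' | head -5; python3 -c "
from h import *
plan([-.055,.067,.116])"
```

```text
t: 4.7
tcp_pos: [0.4262, -0.1475, 0.1669]
ee_rot: [-0.0, -0.065, 0.998, -0.0]
ft_force: [-0.7, -0.5, 2.1]
grip_width: -0.0001
t 4.7 tcp box mm [-53.6  68.7 166.9] F [-0.7 -0.5  2.1] F box [-0.7 -0.4  2.1]
tool shift cm [ 0.14 -0.17  5.09] twist -0.001
```

Contact is about 2 N, so the lid is moving with the finger. I'll keep going down.

```bash
python3 -m inch '[[[0,0,0.5,0,0],[0,0,0.5,0,0],[0,0,0.5,0,0],[0,0,0.5,0,0],[0,0,0.5,0,0],[0,0,0.5,0,0],[0,0,0.5,0,0],[0,0,0.5,0,0],[0,0,0.3,0,0]]]' | head -5; python3 -c "
from h import *
plan([-.055,.067,.116])"
```

```text
t: 5.45
tcp_pos: [0.4261, -0.1475, 0.1236]
ee_rot: [-0.0, -0.065, 0.998, -0.0]
ft_force: [-0.5, -0.6, 0.8]
grip_width: 0.0002
t 5.45 tcp box mm [-53.8  68.7 123.6] F [-0.5 -0.6  0.8] F box [-0.6 -0.6  0.8]
tool shift cm [ 0.12 -0.17  0.76] twist -0.001
```

```bash
python3 -m inch '[[[0,0,0.1,0,0],[0,0,0.1,0,0],[0,0,0.1,0,0],[0,0,0.1,0,0],[0,0,0.1,0,0]]]' | head -5; python3 -c "
from h import *
plan([-.055,.067,.116])"
```

```text
t: 5.87
tcp_pos: [0.4264, -0.1475, 0.1194]
ee_rot: [0.0, -0.065, 0.998, -0.0]
ft_force: [-1.8, -1.2, 1.1]
grip_width: 0.0005
t 5.87 tcp box mm [-53.5  68.7 119.4] F [-1.8 -1.2  1.1] F box [-2.  -0.9  1.1]
tool shift cm [ 0.15 -0.17  0.34] twist -0.001
```

```bash
python3 -m inch '[[[0,0,0.1,0,0],[0,0,0.1,0,0],[0,0,0.05,0,0],[0,0,0.05,0,0],[0,0,0,0,0]]]' | head -5; python3 -c "
from h import *
plan([-.055,.067,.116])"
```

```text
t: 6.28
tcp_pos: [0.4263, -0.1475, 0.1163]
ee_rot: [0.0, -0.065, 0.998, -0.0]
ft_force: [-0.4, -0.1, -0.2]
grip_width: 0.0003
t 6.28 tcp box mm [-53.6  68.7 116.3] F [-0.4 -0.1 -0.2] F box [-0.4 -0.  -0.2]
tool shift cm [ 0.14 -0.17  0.03] twist -0.001
```

```bash
python3 -m inch '[[[0,0,0.05,0,0],[0,0,0,0,0]]]' | head -5;python3 -m inch '[[[0,0,0.05,0,0],[0,0,0,0,0]]]' | head -5
```

```text
t: 6.45
tcp_pos: [0.4264, -0.1475, 0.116]
ee_rot: [0.0, -0.065, 0.998, 0.0]
ft_force: [-1.1, 1.1, 5.9]
grip_width: 0.0
t: 6.62
tcp_pos: [0.4264, -0.1475, 0.1158]
ee_rot: [0.0, -0.065, 0.998, 0.0]
ft_force: [-5.4, 1.3, 17.6]
grip_width: 0.0001
```

The lid is at its stop: 17.6 N at z = 115.8 mm. Now I'll lift off and measure the knob.

```bash
python3 -m inch '[[[0,0,0,0,0],[0,0,-0.5,0,0],[0,0,-1,0,0],[0,0,-2,0,0],[0,0,-2,0,0],[0,0,-2,0,0],[0,0,0,0,0],[0,0,0,0,0],[0,0,0,0,0]]]' | head -3; python3 -c "
from h import *
c=robot.capture('side');P=pts(c);Rb,o=boxframe();B=(P-o)@Rb
g=cv2.cvtColor(c['frame'],cv2.COLOR_BGR2GRAY)
k=(g<60)&(abs(B[...,0]+.035)<.025)&(abs(B[...,1]+.01)<.03)&(B[...,2]>.15)&(B[...,2]<.2)
v,u=np.nonzero(k);print(k.sum(),u.mean(),v.mean(),np.round(B[k].mean(0)*1000,1),np.round(np.ptp(B[k],0)*1000))
m=(abs(B[...,0]+.0)<.08)&(abs(B[...,1]-.065)<.025)&(B[...,2]>.1)&(B[...,2]<.14);print('lid z',np.percentile(B[m][:,2],[5,50,95])*1000)
cv2.imwrite('pics/s2.png',cv2.resize(c['frame'][130:280,180:330],None,fx=4,fy=4))
plan([-.035,.045,.165])"
```

```text
t: 7.37
tcp_pos: [0.4262, -0.1472, 0.1903]
ee_rot: [0.0, -0.065, 0.998, 0.0]
18 244.22222222222223 202.5 [-36.4 -16.  177.4] [14. 13. 10.]
lid z [112.47398812 114.62858461 116.87313212]
t 7.42 tcp box mm [-53.8  68.9 190. ] F [0.5 1.1 0.4] F box [0.6 1.  0.4]
tool shift cm [-1.89 -2.39  2.5 ] twist -0.001
```

View pics/s2.png

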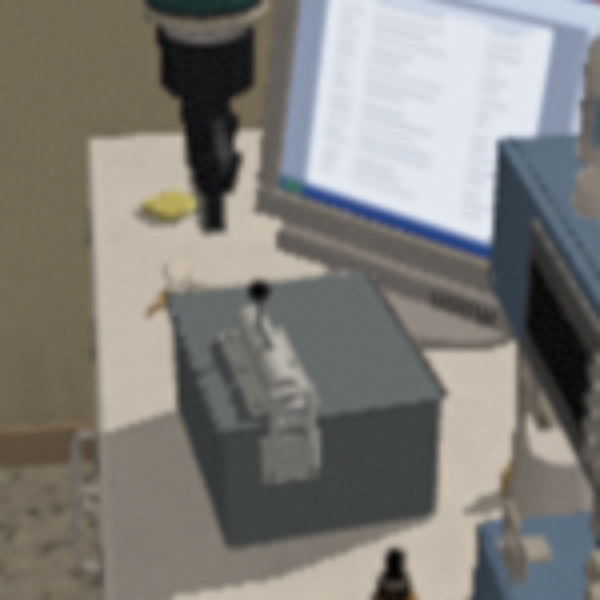

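The lid is shut. The knob stands upright at crop (260,290), and its box-frame position agrees with the (-35, -8…, 175) mm expected. Next I'll come down to its left.

```bash
python3 -m inch '[[[-0.6,-0.8,0.5,0,0],[-0.6,-0.8,0.7,0,0],[-0.6,-0.8,0.8,0,0],[0,-0.2,0.8,0,0],[0,-0.3,0,0,0],[0,-0.3,0,0,0],[0,-0.3,0,0,0],[0,-0.3,0,0,0]]]' | head -5; python3 -c "
from h import *
plan([-.035,.014,.163])"
```

```text
t: 8.08
tcp_pos: [0.449, -0.1829, 0.1627]
ee_rot: [0.0, -0.065, 0.998, 0.0]
ft_force: [-0.5, -0.1, -0.6]
grip_width: -0.0002
t 8.08 tcp box mm [-35.7  30.5 162.7] F [-0.5 -0.1 -0.6] F box [-0.5  0.  -0.6]
tool shift cm [-0.07 -1.65 -0.03] twist -0.001
```

```bash
python3 -m inch '[[[0,-0.3,0,0,0],[0,-0.3,0,0,0],[0,-0.3,0,0,0],[0,-0.3,0,0,0],[0,-0.3,0,0,0],[0,-0.3,0,0,0]]]' | head -5; python3 -c "
from h import *
plan([-.035,-.02,.163])"
```

```text
t: 8.58
tcp_pos: [0.4514, -0.2009, 0.1624]
ee_rot: [0.0, -0.065, 0.998, -0.0]
ft_force: [-1.1, 0.5, 0.3]
grip_width: -0.0001
t 8.58 tcp box mm [-35.6  12.4 162.4] F [-1.1  0.5  0.3] F box [-1.   0.6  0.3]
tool shift cm [-0.07 -3.24 -0.06] twist -0.001
```

```bash
python3 -m inch '[[[0,-0.3,0,0,0],[0,-0.3,0,0,0],[0,-0.3,0,0,0],[0,-0.3,0,0,0],[0,-0.3,0,0,0],[0,-0.3,0,0,0]]]' | head -5; python3 -c "
from h import *
plan([-.035,-.02,.163])"
```

```text
t: 9.08
tcp_pos: [0.4537, -0.2187, 0.1623]
ee_rot: [-0.0, -0.065, 0.998, 0.0]
ft_force: [-0.5, 3.6, 0.9]
grip_width: 0.0002
t 9.08 tcp box mm [-35.7  -5.6 162.3] F [-0.5  3.6  0.9] F box [0.  3.6 0.9]
tool shift cm [-0.07 -1.44 -0.07] twist -0.001
```

```bash
python3 -m inch '[[[0,-0.2,0,0,0],[0,-0.2,0,0,0],[0,-0.2,0,0,0],[0,-0.2,0,0,0],[0,-0.2,0,0,0]]]' | head -5; python3 -c "
from h import *
plan([-.035,-.02,.163])"
```

```text
t: 9.5
tcp_pos: [0.455, -0.2286, 0.1623]
ee_rot: [-0.0, -0.065, 0.998, -0.0]
ft_force: [-1.8, 3.3, 0.9]
grip_width: 0.0001
t 9.5 tcp box mm [-35.7 -15.5 162.3] F [-1.8  3.3  0.9] F box [-1.3  3.5  0.9]
tool shift cm [-0.07 -0.45 -0.07] twist -0.001
```

```bash
for i in 1; do python3 -m inch '[[[0,-0.1,0,0,0],[0,-0.1,0,0,0],[0,-0.1,0,0,0],[0,-0.1,0,0,0]]]' | sed -n '1,4p'; done; python3 -c "
from h import *
plan([-.035,-.02,.163])
c=robot.capture('side');P=pts(c);Rb,o=boxframe();B=(P-o)@Rb
g=cv2.cvtColor(c['frame'],cv2.COLOR_BGR2GRAY)
k=(g<60)&(abs(B[...,0]+.035)<.025)&(abs(B[...,1]+.045)<.02)&(B[...,2]>.15)&(B[...,2]<.185)
v,u=np.nonzero(k);print(k.sum(),u.mean(),v.mean(),np.round(np.percentile(B[k],[5,50],axis=0)*1000,1))
cv2.imwrite('pics/s3.png',cv2.resize(c['frame'][130:280,180:330],None,fx=4,fy=4))"
```

```text
t: 9.83
tcp_pos: [0.4555, -0.2324, 0.1623]
ee_rot: [-0.0, -0.065, 0.998, -0.0]
ft_force: [-2.5, 2.6, 0.5]
t 9.83 tcp box mm [-35.7 -19.4 162.3] F [-2.5  2.6  0.5] F box [-2.2  2.9  0.5]
tool shift cm [-0.07 -0.06 -0.07] twist -0.001
32 245.96875 205.9375 [[-43.1 -49.6 172.3]
 [-37.  -41.9 179. ]]
```

View pics/s3.png

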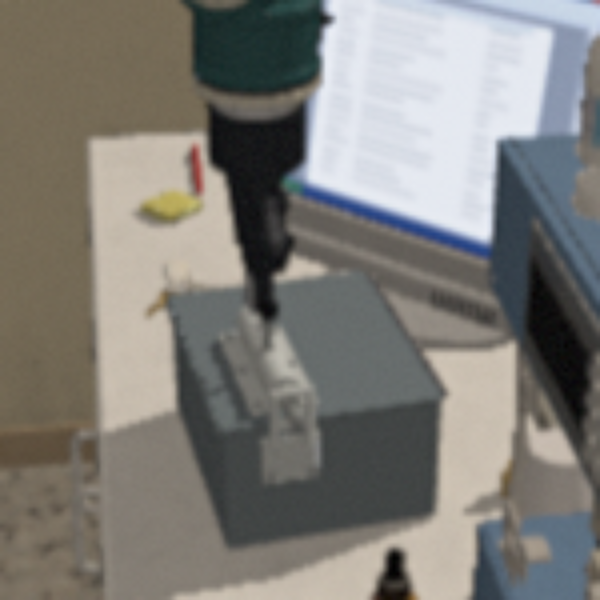

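The knob at crop (268,312) is being pushed by the finger, and the bolt is not yet at its stop (3 N). I'll continue in small steps.

```bash
python3 -m inch '[[[0,-0.1,0,0,0],[0,-0.1,0,0,0],[0,-0.1,0,0,0]]]' | sed -n '1,4p'
```

```text
t: 10.13
tcp_pos: [0.4559, -0.2353, 0.1623]
ee_rot: [-0.0, -0.065, 0.998, 0.0]
ft_force: [-2.2, 6.5, 1.5]
```

```bash
python3 -m inch '[[[0,-0.1,0,0,0],[0,-0.1,0,0,0]]]' | sed -n '1,4p'
```

```text
t: 10.3
tcp_pos: [0.4561, -0.2362, 0.1622]
ee_rot: [-0.0, -0.065, 0.998, 0.001]
ft_force: [-4.1, 15.8, 6.6]
```

```bash
python3 -m inch '[[[0,-0.1,0,0,0],[0,-0.05,0,0,0]]]' | sed -n '1,4p'
```

```text
t: 10.47
tcp_pos: [0.4562, -0.2367, 0.1621]
ee_rot: [-0.001, -0.066, 0.998, 0.002]
ft_force: [-7.2, 20.2, 11.6]
```

The bolt is at its stop, about 22 N with the finger at y = -24 mm. I'll back off and go round behind the knob.

```bash
python3 -m inch '[[[0,0.3,0,0,0],[0,0.7,-0.5,0,0],[0,0,-1.8,0,0],[0,0,-1.8,0,0],[-2,-0.5,0,0,0],[-2,-0.5,0,0,0],[0,0,0,0,0],[0,0,0,0,0]]]' | sed -n '1,4p'; python3 -c "
from h import *
plan([.005,-.044,.156]);print(robot.sense()['joints'])
c=robot.capture('side');P=pts(c);Rb,o=boxframe();B=(P-o)@Rb
g=cv2.cvtColor(c['frame'],cv2.COLOR_BGR2GRAY)
k=(g<60)&(abs(B[...,0]+.035)<.02)&(abs(B[...,1]+.045)<.02)&(B[...,2]>.15)&(B[...,2]<.187)
print(k.sum(),np.round(np.percentile(B[k],[5,50,95],axis=0)*1000,1))
cv2.imwrite('pics/s4.png',cv2.resize(c['frame'][130:280,180:330],None,fx=4,fy=4))"
```

```text
t: 11.13
tcp_pos: [0.4966, -0.2338, 0.2035]
ee_rot: [0.0, -0.065, 0.998, -0.001]
ft_force: [-0.9, -0.8, -0.3]
t 11.13 tcp box mm [  4.9 -26.2 203.5] F [-0.9 -0.8 -0.3] F box [-1.  -0.7 -0.3]
tool shift cm [-0.01 -1.78  4.75] twist -0.001
[-0.19753408  0.38213975  0.72666905  1.85338483 -0.29466946  1.01550908
  2.3519441 ]
20 [[-40.6 -52.  169.9]
 [-36.5 -48.9 178.4]
 [-30.3 -42.6 182.6]]
```

View pics/s4.png

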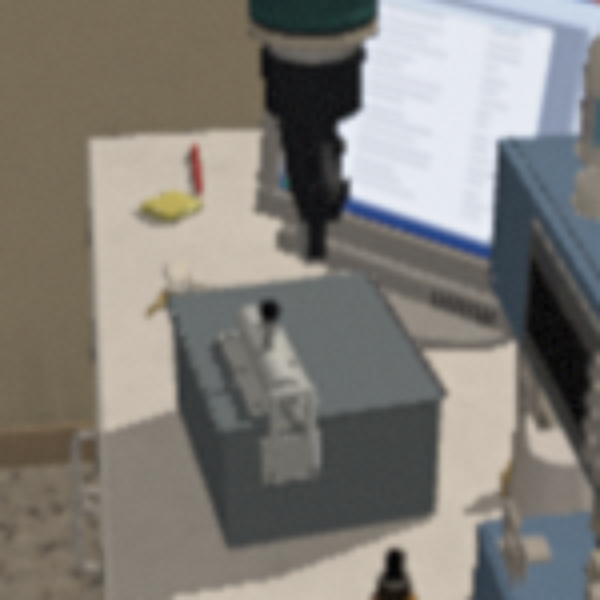

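The knob is upright at crop (268,310), about 33–36 mm along its travel, so the bolt is home. The finger is clear behind it at (315,250). I'll lower the finger and push towards the front.

```bash
python3 -m inch '[[[0,-0.9,1,0,0],[0,-0.9,1,0,0],[0,0,1.2,0,0],[0,0,1.3,0,0],[0.5,0,0,0,0],[0.5,0,0,0,0],[0.3,0,0,0,0],[0.2,0,0,0,0]]]' | sed -n '1,4p'; python3 -c "
from h import *
plan([-.015,-.044,.156])"
```

```text
t: 11.85
tcp_pos: [0.4831, -0.2535, 0.159]
ee_rot: [0.0, -0.065, 0.998, -0.0]
ft_force: [0.5, 0.5, 0.6]
t 11.85 tcp box mm [-11.1 -43.9 159. ] F [0.5 0.5 0.6] F box [0.6 0.4 0.6]
tool shift cm [ 0.39 -0.01  0.3 ] twist -0.001
```

```bash
python3 -m inch '[[[0.2,0,0,0,0],[0.2,0,0,0,0],[0.2,0,0,0,0],[0.2,0,0,0,0],[0.2,0,0,0,0]]]' | sed -n '1,4p'; python3 -c "
from h import *
plan([-.05,-.044,.156])"
```

```text
t: 12.27
tcp_pos: [0.4737, -0.2547, 0.1585]
ee_rot: [0.0, -0.065, 0.998, -0.0]
ft_force: [1.6, 0.5, 1.1]
t 12.27 tcp box mm [-20.6 -43.9 158.5] F [1.6 0.5 1.1] F box [1.7 0.3 1.1]
tool shift cm [ 2.94 -0.02  0.25] twist -0.001
```

```bash
python3 -m inch '[[[0.25,0,0,0,0],[0.25,0,0,0,0],[0.25,0,0,0,0],[0.25,0,0,0,0]]]' | sed -n '1,4p'
```

```text
t: 12.6
tcp_pos: [0.4634, -0.256, 0.1582]
ee_rot: [-0.0, -0.065, 0.998, -0.0]
ft_force: [2.3, -1.1, -0.9]
```

```bash
python3 -m inch '[[[0.25,0,0,0,0],[0.25,0,0,0,0],[0.25,0,0,0,0],[0.25,0,0,0,0],[0.25,0,0,0,0],[0.25,0,0,0,0]]]' | sed -n '1,4p'; python3 -c "
from h import *
plan([-.05,-.044,.156])"
```

```text
t: 13.1
tcp_pos: [0.4487, -0.258, 0.1583]
ee_rot: [0.0, -0.065, 0.998, -0.0]
ft_force: [3.7, -0.6, -2.4]
t 13.1 tcp box mm [-45.8 -43.8 158.3] F [ 3.7 -0.6 -2.4] F box [ 3.6 -1.  -2.4]
tool shift cm [ 0.42 -0.02  0.23] twist -0.001
```

```bash
python3 -m inch '[[[0.25,0,0,0,0],[0.25,0,0,0,0],[0.25,0,0,0,0],[0.25,0,0,0,0],[0.25,0,0,0,0],[0.2,0,0,0,0]]]' | sed -n '1,4p'
```

```text
t: 13.6
tcp_pos: [0.4341, -0.26, 0.1584]
ee_rot: [-0.0, -0.065, 0.998, -0.0]
ft_force: [1.0, -0.1, 0.0]
```

```bash
python3 -m inch '[[[-0.2,0,-0.5,0,0],[0,0,-0.8,0,0],[1,0,0,0,0],[1,0,0,0,0],[0.2,0,0,0,0],[0,0,0,0,0]]]' | sed -n '1,4p'; python3 -c "
from h import *
plan([-.082,-.044,.147])
c=robot.capture('side')
cv2.imwrite('pics/s5.png',cv2.resize(c['frame'][130:280,180:330],None,fx=4,fy=4))"
```

```text
t: 14.1
tcp_pos: [0.4135, -0.2626, 0.1714]
ee_rot: [0.0, -0.065, 0.998, 0.0]
ft_force: [-0.7, -0.2, 0.2]
t 14.1 tcp box mm [-81.3 -43.8 171.4] F [-0.7 -0.2  0.2] F box [-0.8 -0.1  0.2]
tool shift cm [ 0.07 -0.03  2.44] twist -0.002
```

View pics/s5.png

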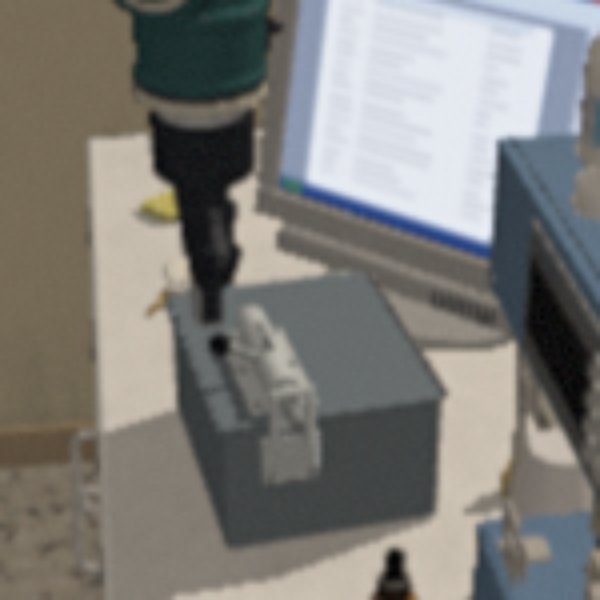

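The handle is well over, with the knob at crop (220,345) and the finger above it. I'll press down onto it gently.

```bash
python3 -m inch '[[[0,0,0.4,0,0],[0,0,0.4,0,0],[0,0,0.2,0,0],[0,0,0.2,0,0],[0,0,0.2,0,0],[0,0,0.2,0,0],[0,0,0.2,0,0]]]' | sed -n '1,4p'
```

```text
t: 14.73
tcp_pos: [0.4145, -0.2625, 0.1531]
ee_rot: [-0.0, -0.065, 0.998, -0.0]
ft_force: [-1.8, -0.7, 2.2]
```

```bash
python3 -m inch '[[[0,0,0.2,0,0],[0,0,0.1,0,0],[0,0,0.1,0,0]]]' | sed -n '1,4p'
```

```text
t: 14.98
tcp_pos: [0.4146, -0.2625, 0.1492]
ee_rot: [-0.0, -0.065, 0.998, -0.0]
ft_force: [-1.5, -0.7, 1.8]
```

```bash
python3 -m inch '[[[0,0,0.1,0,0],[0,0,0.05,0,0]]]' | sed -n '1,4p'
```

```text
t: 15.15
tcp_pos: [0.4146, -0.2624, 0.1477]
ee_rot: [-0.0, -0.065, 0.998, -0.0]
ft_force: [-1.5, 0.1, 0.8]
```

```bash
python3 -m inch '[[[0,0,0.05,0,0],[0,0,0.05,0,0]]]' | sed -n '1,4p'
```

```text
t: 15.32
tcp_pos: [0.4146, -0.2625, 0.1469]
ee_rot: [0.0, -0.065, 0.998, -0.0]
ft_force: [-3.5, 0.3, 5.9]
```

```bash
python3 -m inch '[[[0,0,0.05,0,0],[0,0,0,0,0]]]' | sed -n '1,4p'
```

```text
t: 15.48
tcp_pos: [0.4146, -0.2626, 0.1465]
ee_rot: [0.0, -0.065, 0.998, -0.0]
ft_force: [-3.1, 0.2, 10.0]
```

The stop is at z = 146.5 mm, where 147.5 mm was expected for 1.40 rad. I'll lift away and verify.

```bash
python3 -m inch '[[[0,0,-0.5,0,0],[0,0,-1.5,0,0],[0,0,-2,0,0],[0,0,-2.5,0,0],[0,2,-2.5,0,0],[0,3,-2,0,0],[0,3,-1,0,0],[0,3,0,0,0],[0,0,0,0,0],[0,0,0,0,0]]]' | sed -n '1,4p'; python3 -c "
from h import *
c=robot.capture('side');P=pts(c);Rb,o=boxframe();B=(P-o)@Rb
g=cv2.cvtColor(c['frame'],cv2.COLOR_BGR2GRAY)
k=(g<60)&(abs(B[...,0]+.07)<.03)&(abs(B[...,1]+.045)<.025)&(B[...,2]>.12)&(B[...,2]<.187)
print(k.sum(),np.round(np.percentile(B[k],[5,50,95],axis=0)*1000,1))
cv2.imwrite('pics/s6.png',cv2.resize(c['frame'][130:320,180:330],None,fx=4,fy=3.1))"
```

```text
t: 16.32
tcp_pos: [0.4006, -0.152, 0.2668]
ee_rot: [0.001, -0.067, 0.998, 0.0]
ft_force: [-0.4, -0.9, -0.1]
24 [[-85.5 -52.9 134.1]
 [-78.9 -48.1 141.6]
 [-73.9 -42.2 146.2]]
```

View pics/s6.png

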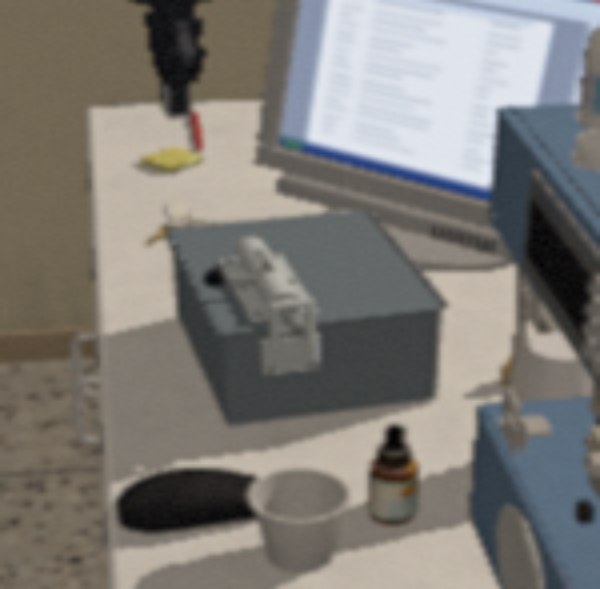

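The knob at crop (213,277) lies down at box x ≈ -79, z ≈ 140 mm, as expected for 1.40 rad. The lid is shut and the gripper is clear at (175,100). The loose items in view look undisturbed.

```bash
python3 -c "
from cell import robot
print(robot.finish_job())"
```

```text
the job is handed in; nothing more can be done
None
```

I shut the lid, pushed the bolt home and laid the handle down in the slot's side leg, then handed the job in after about 16 s on the robot's clock; finger forces stayed under about 25 N, and no verdict was returned.

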